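Dock an instrument housing in the bench tester

ROBOT

A 7-joint arm with a two-finger parallel gripper is mounted at the origin on the work surface. World frame = base frame: x ahead of the robot, y to its left, z up, the work surface at z = 0. Lengths are in m, angles in rad, forces in N, time in s.
With the tool pointing down it reaches from about 0.425 to 0.925 m from the base axis. Payload 6.8 kg.
Tool frame: the origin (TCP) lies between the finger pads; the fingertips stand 17 mm ahead of it and the grasp point (between the pads) lies 2 mm behind it (manip.finger_overhang is the distance from the TCP to the fingertips, in m); z points along the fingers, y is the line along which they close (so a half turn about z gives the same grasp; the last joint's range is limited). The gripper opens to 85 mm and grips with 20 to 120 N. Pads are 22 mm wide; open, the fingers measure 114 mm over their backs; the gripper's body (76 mm by 85 mm) begins 54 mm behind the grasp point. The pads swing forward as they close: fully open they stand 13 mm farther back than shut.
Start: joints at [1.033, 0.477, 0.022, 1.555, -0.011, 1.109, -0.083], TCP at [0.281, -0.614, 0.248] pointing down, gripper open.
Joint ranges: [-2.96, 2.96], [-0.34, 2.1], [-1.41, 1.46], [0.24, 2.44], [-1.37, 4.51], [0.17, 1.92], [-2.96, 2.96]. Speed limits (rad/s): [2.39, 2.39, 3.14, 3.14, 3.14, 3.14, 3.14].

INTERFACE

Orientations are given as [roll, pitch, yaw] about the fixed x, y, z axes, in that order (R = Rz(yaw) Ry(pitch) Rx(roll)).
In Python, from bench import manip, optics gives the robot as it stands.
- The arm moves only by the shell command python3 -m creep 'ROWS' [FORCE]. ROWS is JSON, a list that holds one entry, the list of rows, each a list of 7 numbers: the turn, a rotation vector about the tool's x, y, z in units of 5 degrees (1.0 is 5 degrees), then the shift along the tool's x, y, z in units of 60 mm (1.0 is 60 mm), then the opening, from 0 (shut) to 1 (fully open). In form: [[[wx, wy, wz, x, y, z, hand], ...]]. A call has 1 to 20 rows; each row is the pose to reach, as a shift and turn from the pose commanded when the call began, along the tool's axes at that moment; what a row does not reach only later rows make up. A row lasts 1/8 s, in which the tool goes at most 62.5 mm and 10.7 degrees, less where a joint would pass 70% of its speed; a pose out of reach is approached as far as the arm can. A call with a gripper value outside its range is refused whole. The fingers move at their own pace and stop on an object; FORCE is the grip in N (left out, the last holds). Time passes only in rows, so rows that repeat a pose let the fingers close. It gives the time, the measured TCP pose, the force, the opening and the grip force at its end, in the units of the state.
- manip.get_obs(): the state, without advancing time (a new reading comes with each control period).
- optics.capture(name): name is "scene" or "top" or "wrist"; returns a dict with "color" (400x640x3 uint8, red, green, blue), "z_map" (400x640 float32, m along the optical axis (not along the pixel's ray), 0 where there is no reading), "camera_matrix" (3x3 intrinsics, pixels), "R" (3x3) and "t" (3): a world point X has camera coordinates R X + t. Camera axes: x right, y down, z forward; pixel columns grow to the right and rows downward; lengths in m; the calibration is good to about 2 mm. A picture is of the moment at which its call begins.
- manip.sign_off(): hands the job in; it is judged then, once.
The state is a dict: "t": time; "joint_pos": joint angles; "qd": joint speeds; "tau": joint torques, N m; "tool_pos": TCP position; "eef_rot": TCP orientation; "contact_force": force on the tool from outside, world axes, zero at the start; "ft_torque": the same for the moment, N m; "finger_gap": finger opening in m; "grasp_force": force on a finger pad.
Only numpy, scipy, OpenCV 4.12 (cv2) and the standard library are available. Lean on these libraries where they do the work, as an engineer would, in place of code of your own. Each camera call takes 0.05 s, during which the arm holds its last target. There are 200 camera calls.

TASK

Slide the orange instrument housing, nose first, along the bench between the converging green guide rails of the blue tester until it is centred and fully home against the black stop. Then press the tester's green start button all the way down, and let go of everything. Keep the housing flat on the bench and leave the other things on the table where they are.

Things in the scene. Friction and masses are not known exactly. Their poses are not given: they have to be found in the camera images.
- jig: Blue bench tester with docking guides, one piece fixed to the bench. Origin: on the bench, at the foot of the middle of the flat black stop face. +x = docking direction (from the open mouth to the stop), z up, centre line y = 0. Black stop block: x 0 to 30, 118 wide, 35 high. Blue tester box behind it: x 30 to 190, 200 wide, 71 high. Sizes in mm.
- jig_throat (a point): On the bench on the centre line at jig x = -80, where the guides narrow to the straight part. Two slippery green plastic rails, 18 high, 12 thick: parallel, 93 apart inside, from x = 0 to -80, then flaring 25 degrees each way for 120 to a mouth 194 wide inside at x = -189. No floor plate: the housing slides on the bench. Fingers can pass over the low rails.
- start_top (a point): Centre of the top of the green round push button (32 across) on the tester's top, at jig x = 85, y = 0, facing up. It springs back; fully down is 6 of travel at about 5 N.
- start (a joint): Travel of the start button in m: 0 released, 0.006 fully down.
- housing_mid (a point): Centre (half-way up) of the loose orange closed plastic box, 110 long (x), 90 wide (y), 45 high, 0.35 to 0.7 kg, flat on the bench, black panel on top. +x end is the nose: rounded upright corners, radius 27; the tail is square. Too wide to grasp: push it at the tail. Home, this point lies at jig x = -55, y = 0 with both x axes parallel.
- housing_nose (a point): Middle of the housing's nose face, with a brass contact strip: 55 mm ahead of its centre along its +x, half-way up. The bench and the tail are grippy, so a housing pushed in well askew (over about 15 degrees) can wedge crooked in the flare; pushed roughly straight, the rails centre it.
- tape: Bystander: yellow roll of tape lying flat, 90 across, 24 high. Origin at the centre of its underside.
- mug: Bystander: blue mug, 80 across, 90 high, with a handle. Origin at the centre of its underside.
- driver: Bystander: screwdriver lying on the bench.
- spool: Bystander: copper-coloured spool, 64 across, 45 high. Origin at the centre of its underside.
- cleaner: Bystander: white plastic bottle with a red cap, 48 across, 120 high. Origin at the centre of its underside.
- tray: Bystander: grey divided parts tray, 100 x 130, 30 high. Origin at the centre of its underside.
- carton: Bystander: small cardboard carton, 120 x 90, 70 high. Origin at the centre of its underside.
Mind the look-alikes: they are no part of the job. Of the things shaped like the part that bears housing_mid, the orange one is meant.

How it is judged:
On the way, in this order (a step that is already met when the one before it is completed fails the run):
1. the housing is home in the guides, nose against the stop (x of housing_nose in the frame of jig between -0.004 and 0.004 m and y of housing_mid in the frame of jig between -0.004 and 0.004 m), for 0.2 s.
2. the start button is pressed down (value of joint start above 0.0045 m), for 0.05 s.
At the end, for the whole second after the job is handed in: The housing rests flat and still on the bench, nose within 4 mm of the stop, centre within 4 mm of the centre line, turned less than 0.08 rad from the docking direction; the start button, pressed at least 4.5 mm after docking, has sprung back (all of step 1 and angle between the x axis of housing_mid and the x axis of jig, either way round below 0.08 rad and height (world z) of housing_mid below 0.026 m and linear speed of housing below 0.01 m/s and value of joint start below 0.002 m); the robot touches nothing.
It fails at once if the housing is lifted off the bench or tipped (height (world z) of housing_mid above 0.0345 m or angle between housing_mid's own z axis and vertical above 0.2 rad).
It fails at once if a bystander is shifted by more than 25 mm (distance of any of tape, mug, driver, spool, cleaner, tray, carton from where it was at the start of the episode above 0.025 m).
It also fails if it takes over 48 s, if anything falls off the work surface, if the arm or the gripper's body presses on something with over 40 N, if the wrist force passes 120 N, or if a joint passes its speed limit or range.

## Working session

There is one attempt and no reset: what is moved stays moved. The work goes in short steps, Python scripts to look and compute and a shell command to move; the robot and the scene stay as the last step left them, time stands still between calls to the robot, and variables do not carry over. Pictures are saved under pics/ and viewed, at most 10 in all, crops included, and the job is handed in when it is done.

```bash
mkdir -p pics
python3 - <<'E'
from bench import manip, optics
import cv2,numpy as np
ims={}
for n in ("top","scene"):
    c=optics.capture(n); np.savez(f"pics/{n}.npz",**c); cv2.imwrite(f"pics/{n}1.png",c["color"][:,:,::-1])
    print(n, -c["R"].T@c["t"])
o=manip.get_obs(); print(o["t"],o["tool_pos"],o["eef_rot"],o["finger_gap"])
E
```

```text
top [0.4247245  0.01256908 1.33287124]
scene [ 1.57160297 -0.34113098  0.81460877]
0.1 [ 0.28108229 -0.61313841  0.24742774] [-3.13996130e+00  9.11336678e-05  4.29866593e-01] 0.08548565112539389
```

View pics/top1.png

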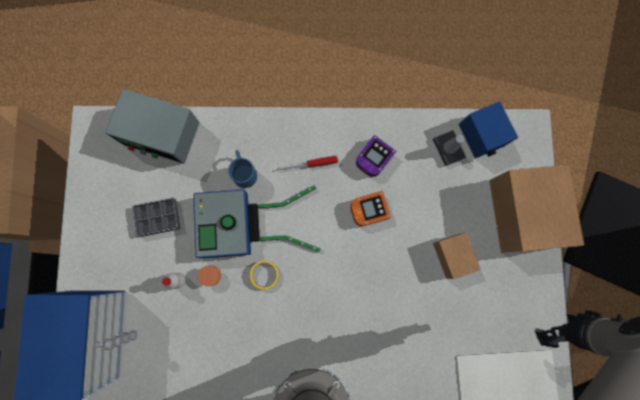

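View pics/scene1.png

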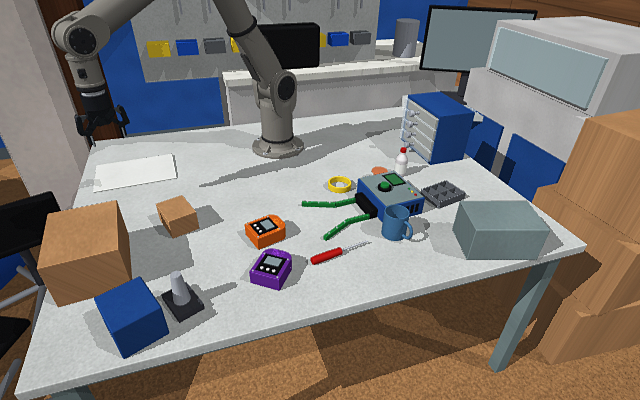

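Top view: the robot base is at the bottom (315,390), the tester at (222,222), and its rails open to the right at (285,222). Two things are shaped like the housing: orange at (370,208) and purple at (376,156). The orange one is meant; I'll confirm in an enlarged crop which end is the nose.

```bash
cat > h.py <<'E'
import cv2,numpy as np
def pts(c,m,z=None):
    K,R,t=c["camera_matrix"],c["R"],c["t"]; v,u=np.nonzero(m)
    d=np.linalg.inv(K)@np.vstack([u,v,np.ones(len(u))])
    if z is None: P=(R.T@(d*c["z_map"][v,u]-t[:,None])).T; return P[c["z_map"][v,u]>0]
    o=-R.T@t; r=R.T@d; return (o[:,None]+r*((z-o[2])/r[2])).T
def hsv(c,lo,hi): return cv2.inRange(cv2.cvtColor(c["color"],cv2.COLOR_RGB2HSV),lo,hi)
def big(m):
    n,l,s,_=cv2.connectedComponentsWithStats(m); return (l==1+s[1:,4].argmax()).astype(np.uint8)*255
def rect(P):
    (x,y),wh,a=cv2.minAreaRect((P[:,:2]*1000).astype(np.float32)); return np.round([x,y,*wh,a],1)
E
python3 - <<'E'
from h import *
T=dict(np.load("pics/top.npz"));S=dict(np.load("pics/scene.npz"))
for n,c,w in (("top",T,(330,170,420,240)),("scene",S,(235,200,300,290))):
    o=np.zeros((400,640),np.uint8);o[w[1]:w[3],w[0]:w[2]]=1
    m=big(cv2.morphologyEx(hsv(c,(3,150,90),(18,255,255))*o,cv2.MORPH_CLOSE,np.ones((15,15))))
    P=pts(c,m); h=P[P[:,2]>.04]; print(n,"orange z",np.percentile(P[:,2],[1,50,99]),"top rect",rect(h),len(h), h.mean(0))
    g=hsv(c,(50,100,40),(85,255,255)); P=pts(c,g); 
    r=P[(P[:,2]>.008)&(P[:,2]<.03)]; r=r[np.linalg.norm(r[:,:2]-[.45,.15],axis=1)<.3]; print("rail z",np.median(r[:,2]),len(r))
    b=P[(P[:,2]>.065)&(P[:,2]<.1)]; print("btn+panel",len(b))
    np.save(f"pics/rail_{n}.npy",r)
    k=hsv(c,(0,0,0),(180,255,45)); Q=pts(c,k); Q=Q[(abs(Q[:,2]-.035)<.006)&(np.linalg.norm(Q[:,:2]-[.45,.2],axis=1)<.15)]; print("stop",rect(Q),len(Q),np.median(Q[:,2]))
    bl=pts(c,np.ones((400,640))); bl=bl[(abs(bl[:,2]-.071)<.004)&(np.linalg.norm(bl[:,:2]-[.45,.28],axis=1)<.13)]; print("box",rect(bl),len(bl))
    for s in (1,-1):
        pass
    print(np.round(r[np.argsort(r[:,1])][::12]*1000).astype(int).tolist())
a=cv2.resize(T["color"][180:236,340:400],None,fx=7,fy=7,interpolation=cv2.INTER_CUBIC)
b=cv2.resize(S["color"][205:255,238:294],None,fx=7,fy=7,interpolation=cv2.INTER_CUBIC)
H=400;im=np.zeros((H,800,3),np.uint8);a=a[:H,:400];b=b[:H,:400];im[:a.shape[0],:a.shape[1]]=a;im[:b.shape[0],405:405+b.shape[1]]=b[:,:395]
cv2.imwrite("pics/crop1.png",im[:,:,::-1])
E
```

```text
top orange z [0.03187798 0.0440354  0.05035579] top rect [ 602.8 -181.2   86.   107.4   16.7] 540 [ 0.60051059 -0.17741276  0.04443316]
rail z 0.01669764747965669 291
btn+panel 472
stop [552.  182.8  96.3  27.6   5.1] 252 0.03383718001686265
box [517.7 275.9 124.4 159.1   4.5] 1546
[[478, -24, 17], [680, -5, 15], [673, 2, 16], [663, 11, 17], [660, 18, 19], [664, 24, 13], [653, 37, 19], [647, 46, 17], [646, 53, 19], [643, 59, 19], [633, 68, 19], [512, 80, 17], [519, 86, 14], [617, 94, 17], [617, 100, 18], [617, 107, 17], [512, 114, 20], [614, 123, 16], [614, 129, 18], [614, 135, 21], [617, 141, 19], [617, 148, 17], [618, 155, 14], [512, 162, 17], [610, 173, 21]]
scene orange z [0.00192797 0.04357648 0.04845407] top rect [ 607.4 -182.5   89.1  110.4   16.7] 605 [ 0.61032311 -0.18569082  0.04499485]
rail z 0.015616033012147717 387
btn+panel 182
stop [553.9 182.   92.3  33.2   3.7] 130 0.034326551648933806
box [504.3 308.1 139.7 232.1  15.3] 581
[[481, -27, 14], [486, -18, 15], [482, -9, 10], [685, -4, 13], [681, 1, 9], [492, 7, 18], [495, 13, 10], [492, 18, 16], [665, 23, 16], [502, 30, 11], [652, 35, 20], [500, 42, 16], [653, 49, 17], [650, 54, 10], [642, 60, 15], [516, 67, 14], [631, 72, 16], [514, 79, 18], [635, 84, 16], [629, 91, 15], [623, 96, 17], [524, 102, 11], [515, 109, 17], [522, 115, 11], [627, 121, 11], [520, 127, 12], [624, 133, 14], [626, 139, 14], [514, 145, 18], [624, 152, 10], [615, 159, 15], [621, 164, 18], [619, 172, 15]]
```

View pics/crop1.png

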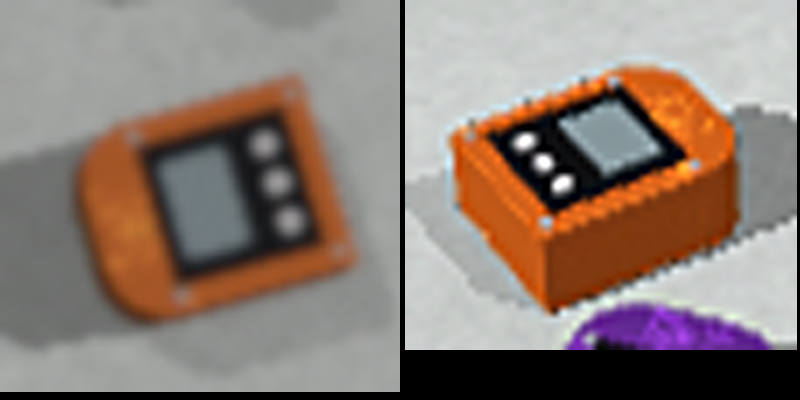

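Orange is confirmed: its rounded nose faces left in the top view (world +y, towards the tester), turned about 12° from the docking axis. Purple (376,156) is the look-alike. Next I'll refine the jig pose.

Run:
```python
from h import *
for n in ("top","scene"):
    c=dict(np.load(f"pics/{n}.npz"))
    P=pts(c,np.ones((400,640))); m=(abs(P[:,2]-.071)<.005)&(P[:,0]>.38)&(P[:,0]<.68)&(P[:,1]>.17)&(P[:,1]<.42)
    full=P[m]; 
    # largest blob on 4mm grid
    g=np.zeros((100,100),np.uint8); ij=((full[:,:2]-[.35,.1])/.004).astype(int); g[ij[:,0],ij[:,1]]=255
    g=big(cv2.morphologyEx(g,cv2.MORPH_CLOSE,np.ones((3,3)))); k=g[ij[:,0],ij[:,1]]>0
    print(n,"box",rect(full[k]))
    gm=hsv(c,(50,100,40),(85,255,255)); Q=pts(c,gm)
    b=Q[(Q[:,2]>.073)&(Q[:,2]<.1)&(np.linalg.norm(Q[:,:2]-[.54,.26],axis=1)<.05)]; print("btn z",np.percentile(b[:,2],[5,50,95]),rect(b),len(b))
    r=np.load(f"pics/rail_{n}.npy")
    for s in (0,1):
        q=r[(r[:,1]>.11)&(r[:,1]<.165)&((r[:,0]>.565)==s)]; a=cv2.fitLine((q[:,:2]*1e3).astype(np.float32),cv2.DIST_HUBER,0,.01,.01).ravel(); print("rail",s,len(q),a,np.degrees(np.arctan2(a[1],a[0])))
    for lo,nm in ((.0,"tape"),):
        pass
for n in ("top",):
    c=dict(np.load(f"pics/{n}.npz"))
    for nm,lo,hi in (("tape",(22,120,90),(32,255,255)),("mug",(100,80,30),(115,255,160)),("red",(0,150,80),(4,255,255)),("purple",(130,100,40),(150,255,255))):
        m=hsv(c,lo,hi); P=pts(c,m); P=P[(P[:,0]>.3)&(P[:,0]<.85)&(abs(P[:,1])<.5)&(P[:,2]>.01)]; 
        if len(P): print(nm,P.min(0).round(3),P.max(0).round(3))
```

```text
top box [554.9 279.2 199.5 159.7   4.6]
btn z [0.07372838 0.08825167 0.09361484] [543.6 272.5  36.9  80.4  36.7] 137
rail 0 45 [ 4.1151658e-02 -9.9915290e-01  5.1196262e+02  1.3768810e+02] -87.64151
rail 1 50 [ 6.8757914e-02 -9.9763340e-01  6.1613159e+02  1.3584062e+02] -86.05734
scene box [554.6 277.3 202.  160.9   4.4]
btn z [0.07460057 0.08814218 0.09276022] [543.1 271.3  33.4  83.7  37. ] 67
rail 0 51 [ 1.4531225e-01 -9.8938584e-01  5.1704279e+02  1.3712718e+02] -81.64464
rail 1 58 [ 7.9734430e-02 -9.9681616e-01  6.2287109e+02  1.3711983e+02] -85.4267
tape [0.357 0.103 0.01 ] [0.606 0.34  0.073]
mug [0.451 0.178 0.01 ] [0.782 0.36  0.092]
red [ 0.373 -0.079  0.011] [0.776 0.425 0.123]
purple [ 0.715 -0.26   0.014] [ 0.835 -0.144  0.053]
```

Jig: origin at about (0.563, 0.169), docking yaw 94.5°; the box size (200×160) checks out. Housing: centre at about (0.605, -0.182), yaw 106.7°. I'll go behind the tail with the fingers half open, as a two-point pusher lined up with the jig.

```bash
python3 -m creep '[[[0,0,-1.6,0.85,-0.3,0,0.5],[0,0,-3.2,1.7,-0.6,0,0.5],[0,0,-4.8,2.55,-0.9,0,0.5],[0,0,-6.4,3.4,-1.2,0,0.5],[0,0,-8,4.25,-1.5,0,0.5],[0,0,-9.6,5.1,-1.75,0,0.5],[0,0,-11.2,5.95,-2.0,0.3,0.5],[0,0,-12.8,6.8,-2.3,0.8,0.5],[0,0,-14,7.4,-2.53,1.4,0.5],[0,0,-14,7.4,-2.53,2.0,0.5],[0,0,-14,7.4,-2.53,2.5,0.5],[0,0,-14,7.4,-2.53,2.5,0.5],[0,0,-14,7.4,-2.53,2.5,0.5]]]' 20; python3 -c "
from bench import manip
print(manip.finger_overhang)
print(manip.get_obs()['contact_force'])"
```

```text
t: 1.72
tool_pos: [0.6223, -0.2909, 0.0994]
eef_rot: [3.14, 0.001, 1.651]
contact_force: [0.5, -0.0, 0.5]
finger_gap: 0.0427
grasp_force: 0.0
0.017
[ 0.53234613 -0.03024675  0.50215843]
```

```bash
python3 -m creep '[[[0,0,0,0,0,0.4,0.5],[0,0,0,0,0,0.8,0.5],[0,0,0,0,0,1.09,0.5],[0,0,0,0.2,0,1.09,0.5],[0,0,0,0.4,0,1.09,0.5],[0,0,0,0.55,0,1.09,0.5],[0,0,0,0.7,0,1.09,0.5],[0,0,0,0.85,0,1.09,0.5],[0,0,0,1.0,0,1.09,0.5],[0,0,0,1.15,0,1.09,0.5],[0,0,0,1.3,0,1.09,0.5],[0,0,0,1.45,0,1.09,0.5],[0,0,0,1.6,0,1.09,0.5],[0,0,0,1.7,0,1.09,0.5],[0,0,0,1.7,0,1.09,0.5]]]'
cat > look.py <<'E'
from bench import manip, optics
from h import *
import sys
n,f=sys.argv[1:3]
d=np.array([-.0785,.9969]);nn=np.array([-.9969,-.0785]);O=np.array([.5634,.1686])
o=manip.get_obs();p=o["tool_pos"][:2]-O;print("tool jig",(p@d*1e3).round(1),(p@nn*1e3).round(1),o["contact_force"].round(1),o["t"])
c=optics.capture(n);cv2.imwrite(f"pics/{f}.png",c["color"][:,:,::-1])
P=pts(c,hsv(c,(3,150,60),(18,255,255)))
P=P[(P[:,2]>.038)&(P[:,2]<.055)&(P[:,0]>.48)&(P[:,0]<.68)&(P[:,1]<.18)&(P[:,1]>-.3)]
J=np.c_[(P[:,:2]-O)@d,(P[:,:2]-O)@nn]
if len(J): print("housing top in jig: x,y,w,h,angle",rect(J),len(J),"x range",np.percentile(J[:,0],[1,99]).round(4))
E
python3 look.py top top2; python3 look.py scene scene2; python3 look.py wrist wrist2
python3 -c "
import cv2,numpy as np
a=[cv2.imread(f'pics/{n}2.png') for n in('top','scene','wrist')]
cv2.imwrite('pics/m2.png',np.vstack([np.hstack([a[0][120:320,200:460],a[1][120:320,200:460]]),cv2.resize(a[2],(520,325))]))"
```

```text
t: 3.6
tool_pos: [0.6134, -0.1873, 0.0327]
eef_rot: [-3.141, -0.001, 1.653]
contact_force: [-0.2, 0.1, -0.6]
finger_gap: 0.0426
grasp_force: 0.0
tool jig -358.7 -21.9 [-0.2  0.1 -0.6] 3.6
housing top in jig: x,y,w,h,angle [-292.9  -21.4  107.6   85.1    1.6] 410 x range [-0.3455 -0.2398]
tool jig -359.0 -21.8 [-0.2 -0.4 -0.3] 3.65
housing top in jig: x,y,w,h,angle [-294.7  -27.1   91.2  108.5   88.2] 269 x range [-0.3479 -0.2411]
tool jig -359.3 -21.7 [-0.3  0.1 -0.5] 3.7
housing top in jig: x,y,w,h,angle [-300.5  -25.    96.1   88.9    0.4] 26790 x range [-0.345  -0.2534]
```

View pics/m2.png

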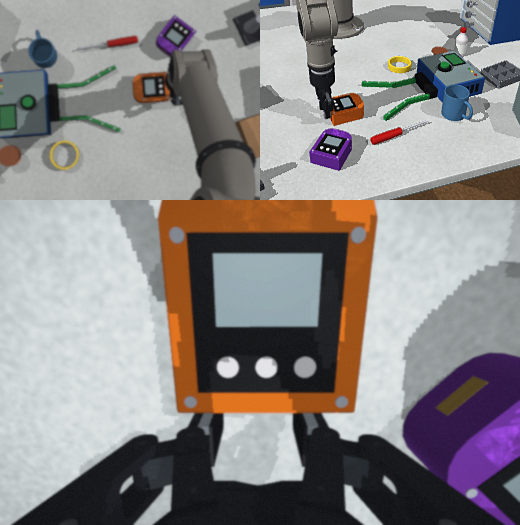

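The wrist view shows the housing flush on both fingers, straight within about 2°, and about 24 mm off the centre line towards jig -y. I'll push on while sliding it sideways to the centre.

```bash
python3 -m creep '[[[0,0,0,0.12,-0.02,0,0.5],[0,0,0,0.24,-0.05,0,0.5],[0,0,0,0.36,-0.08,0,0.5],[0,0,0,0.48,-0.11,0,0.5],[0,0,0,0.6,-0.14,0,0.5],[0,0,0,0.72,-0.17,0,0.5],[0,0,0,0.84,-0.2,0,0.5],[0,0,0,0.96,-0.23,0,0.5],[0,0,0,1.08,-0.26,0,0.5],[0,0,0,1.2,-0.29,0,0.5],[0,0,0,1.32,-0.32,0,0.5],[0,0,0,1.44,-0.35,0,0.5],[0,0,0,1.56,-0.38,0,0.5],[0,0,0,1.68,-0.4,0,0.5],[0,0,0,1.8,-0.4,0,0.5],[0,0,0,1.8,-0.4,0,0.5]]]'; 
python3 look.py top top3; python3 look.py wrist wrist3
python3 -c "
import cv2,numpy as np
a=[cv2.imread(f'pics/{n}3.png') for n in('top','wrist')]
cv2.imwrite('pics/m3.png',np.vstack([cv2.resize(a[0][140:290,160:420],(520,300)),cv2.resize(a[1],(480,300),) if 0 else cv2.resize(a[1],(520,300))]))"
```

```text
t: 5.75
tool_pos: [0.5808, -0.0818, 0.033]
eef_rot: [3.142, -0.001, 1.653]
contact_force: [-0.3, 0.7, 1.1]
finger_gap: 0.0425
grasp_force: 0.0
tool jig -251.0 2.3 [-0.3  0.7  1.1] 5.75
housing top in jig: x,y,w,h,angle [-184.2    2.1  100.7   85.     1.4] 357 x range [-0.232  -0.1344]
tool jig -251.5 2.2 [-0.2 -0.   0.6] 5.8
housing top in jig: x,y,w,h,angle [-192.8   -1.3   96.3   88.8    0.2] 26788 x range [-0.2373 -0.1454]
```

View pics/m3.png

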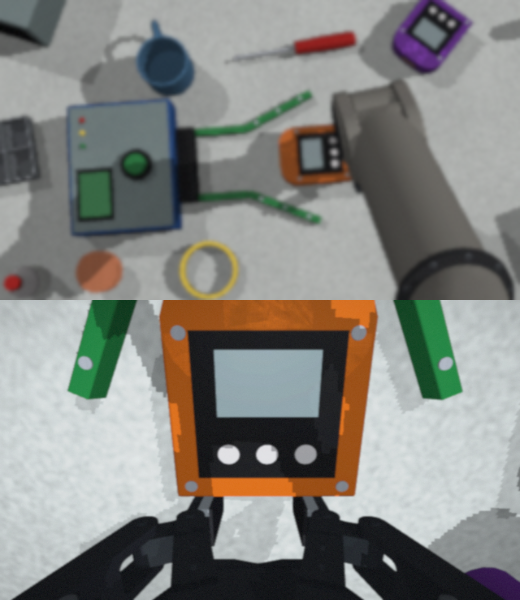

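Centred between the rails (wrist view: rail inner edges at columns 106 and 424, housing middle at 267). I'll push straight in.

```bash
python3 -m creep '[[[0,0,0,0.14,0,0,0.5],[0,0,0,0.28,0,0,0.5],[0,0,0,0.42,0,0,0.5],[0,0,0,0.56,0,0,0.5],[0,0,0,0.7,0,0,0.5],[0,0,0,0.84,0,0,0.5],[0,0,0,0.98,0,0,0.5],[0,0,0,1.12,0,0,0.5],[0,0,0,1.26,0,0,0.5],[0,0,0,1.4,0,0,0.5],[0,0,0,1.54,0,0,0.5],[0,0,0,1.68,0,0,0.5],[0,0,0,1.8,0,0,0.5],[0,0,0,1.9,0,0,0.5],[0,0,0,2.0,0,0,0.5],[0,0,0,2.0,0,0,0.5]]]'; 
python3 look.py top top4; python3 look.py wrist wrist4
```

```text
t: 7.85
tool_pos: [0.571, 0.0378, 0.0329]
eef_rot: [3.141, -0.001, 1.653]
contact_force: [-0.2, -1.1, 0.0]
finger_gap: 0.0426
grasp_force: 0.0
tool jig -131.0 2.7 [-0.2 -1.1  0. ] 7.85
housing top in jig: x,y,w,h,angle [-44.6   8.   66.  104.8  24.3] 297 x range [-0.0905 -0.0146]
tool jig -131.2 2.8 [-0.7  0.   0.1] 7.9
housing top in jig: x,y,w,h,angle [-73.1  -0.9  97.6  89.7   0.4] 27683 x range [-0.1177 -0.0252]
```

Free sliding so far, and about 8–10 mm is left. I'll creep forward until the force rises.

```bash
python3 -m creep '[[[0,0,0,0.05,0,0,0.5],[0,0,0,0.1,0,0,0.5],[0,0,0,0.13,0,0,0.5],[0,0,0,0.13,0,0,0.5]]]'; python3 look.py wrist wrist5
```

```text
t: 8.45
tool_pos: [0.5703, 0.0445, 0.0328]
eef_rot: [-3.141, -0.0, 1.652]
contact_force: [0.7, -0.2, -0.7]
finger_gap: 0.0426
grasp_force: 0.4
tool jig -124.2 2.9 [ 0.7 -0.2 -0.7] 8.45
housing top in jig: x,y,w,h,angle [-66.   -1.   96.9  89.8   0.3] 27729 x range [-0.1109 -0.0182]
```

```bash
python3 -m creep '[[[0,0,0,0.04,0,0,0.5],[0,0,0,0.07,0,0,0.5],[0,0,0,0.07,0,0,0.5]]]'; python3 look.py wrist wrist6
```

```text
t: 8.88
tool_pos: [0.5702, 0.0487, 0.0329]
eef_rot: [3.141, -0.0, 1.652]
contact_force: [0.1, -1.0, -0.4]
finger_gap: 0.0425
grasp_force: 0.5
tool jig -120.1 2.7 [ 0.1 -1.  -0.4] 8.875
housing top in jig: x,y,w,h,angle [-62.1  -1.   97.7  89.6   0.3] 27725 x range [-0.1068 -0.014 ]
```

```bash
python3 -m creep '[[[0,0,0,0.03,0,0,0.5],[0,0,0,0.05,0,0,0.5],[0,0,0,0.05,0,0,0.5]]]'; python3 -m creep '[[[0,0,0,0.03,0,0,0.5],[0,0,0,0.05,0,0,0.5],[0,0,0,0.05,0,0,0.5]]]';python3 look.py wrist wrist7; python3 look.py scene scene7
python3 -c "
import cv2,numpy as np
a=[cv2.imread(f'pics/{n}7.png') for n in('wrist','scene')]
cv2.imwrite('pics/m7.png',np.vstack([cv2.resize(a[0],(480,300)),cv2.resize(a[1][140:260,270:462],(480,300))]))"
```

```text
t: 9.3
tool_pos: [0.5701, 0.0495, 0.033]
eef_rot: [-3.141, 0.002, 1.65]
contact_force: [0.1, -6.0, 1.3]
finger_gap: 0.0428
grasp_force: 2.9
t: 9.68
tool_pos: [0.57, 0.0496, 0.033]
eef_rot: [-3.141, 0.005, 1.649]
contact_force: [1.0, -11.8, 2.3]
finger_gap: 0.0426
grasp_force: 6.1
tool jig -119.2 2.8 [  1.  -11.8   2.3] 9.675
housing top in jig: x,y,w,h,angle [-61.2  -1.1  97.3  89.5   0.1] 27953 x range [-0.1061 -0.0132]
tool jig -119.2 2.8 [  0.9 -13.5   2.5] 9.725
housing top in jig: x,y,w,h,angle [-65.9  -1.4  93.5 132.4  86.9] 206 x range [-0.1101 -0.0004]
```

View pics/m7.png

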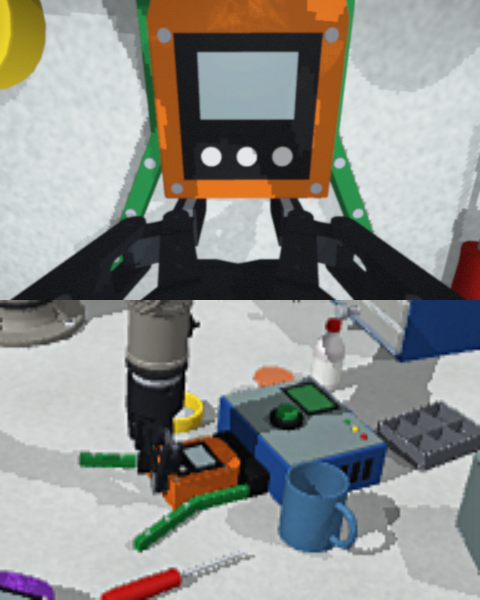

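Home: the force rose to 12 N, the fingers stopped advancing and the housing sits straight in the rails against the black stop. Now back off, rise, close the fingers and go above the button.

```bash
python3 -m creep '[[[0,0,0,-0.25,0,0,0.5],[0,0,0,-0.6,0,0,0.5],[0,0,0,-0.7,0,-0.5,0.3],[0,0,0,-0.7,0,-1.4,0],[0,0,0,-0.3,0,-2.0,0],[0,0,0,0.5,0,-2.0,0],[0,0,0,1.3,0,-2.0,0],[0,0,0,2.1,0,-2.0,0],[0,0,0,2.9,0.03,-2.0,0],[0,0,0,3.3,0.05,-2.0,0],[0,0,0,3.3,0.05,-2.0,0],[0,0,0,3.3,0.05,-2.0,0]]]'; python3 look.py wrist wrist8; python3 look.py scene scene8
python3 - <<'E'
from bench import optics
from h import *
d=np.array([-.0785,.9969]);nn=np.array([-.9969,-.0785]);O=np.array([.5634,.1686])
c=optics.capture("wrist");P=pts(c,hsv(c,(50,80,30),(85,255,255)))
print(len(P))
for q in (P[(P[:,2]>.078)&(P[:,2]<.1)],):
    J=np.c_[(q[:,:2]-O)@d,(q[:,:2]-O)@nn]; print(rect(J),np.percentile(q[:,2],[5,50,95]),len(q))
a=cv2.imread('pics/wrist8.png');b=cv2.imread('pics/scene8.png')
cv2.imwrite('pics/m8.png',np.vstack([cv2.resize(a,(480,300)),cv2.resize(b[140:260,270:462],(480,300))]))
E
```

```text
t: 11.28
tool_pos: [0.5573, 0.2494, 0.1526]
eef_rot: [-3.141, 0.002, 1.649]
contact_force: [-0.3, -0.4, 0.3]
finger_gap: 0.0004
grasp_force: 0.0
tool jig 81.0 -0.3 [-0.3 -0.4  0.3] 11.275
tool jig 80.8 -0.3 [ 0.2 -0.5  0. ] 11.325
housing top in jig: x,y,w,h,angle [-55.7  -0.9 114.   94.7   1.6] 289 x range [-0.1114 -0.0011]
10458
[85.4 -0.8 34.4 35.9 67.6] [0.08167353 0.09141997 0.09263277] 2055
```

View pics/m8.png

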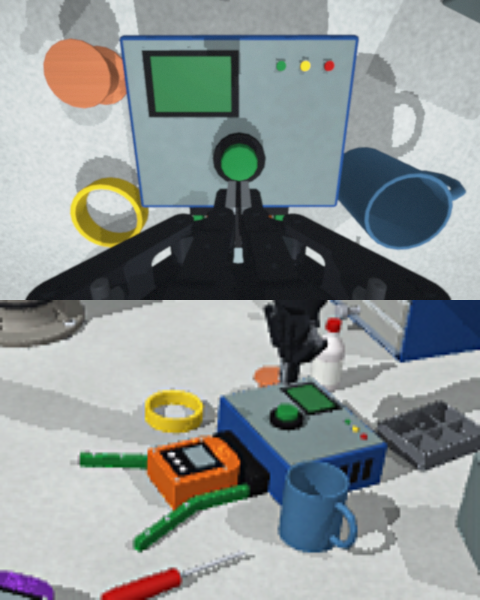

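Housing sits at jig (-55.7, -0.9), which is home. The wrist camera puts the button at (85.4, -0.8) with its top at z ≈ 0.092. Pressing.

```bash
python3 -m creep '[[[0,0,0,0.07,0,0.3,0],[0,0,0,0.07,0,0.6,0],[0,0,0,0.07,0,0.7,0],[0,0,0,0.07,0,0.76,0],[0,0,0,0.07,0,0.81,0],[0,0,0,0.07,0,0.84,0],[0,0,0,0.07,0,0.84,0]]]'
```

```text
t: 12.3
tool_pos: [0.5563, 0.2561, 0.1032]
eef_rot: [3.141, 0.0, 1.652]
contact_force: [-4.6, -1.1, 5.5]
finger_gap: 0.0002
grasp_force: 3.0
```

```bash
python3 -m creep '[[[0,0,0,0,0,0.04,0],[0,0,0,0,0,0.08,0],[0,0,0,0,0,0.08,0]]]'
```

```text
t: 12.68
tool_pos: [0.5565, 0.2562, 0.1025]
eef_rot: [3.14, 0.001, 1.651]
contact_force: [-13.4, -9.1, 38.7]
finger_gap: 0.0001
grasp_force: 19.5
```

The force jumped to 39 N with under 1 mm of travel, so the button has bottomed. Release and check.

```bash
python3 -m creep '[[[0,0,0,0,0,-0.2,0],[0,0,0,0,0,-0.6,0],[0,0,0,0,0,-1.2,0],[0,0,0,0,0,-1.8,0],[0,0,0,0,0,-1.8,0],[0,0,0,0,0,-1.8,0]]]'; python3 look.py wrist w9; python3 look.py scene scene9
python3 - <<'E'
from bench import optics
from h import *
c=optics.capture("wrist");P=pts(c,hsv(c,(50,80,30),(85,255,255)));q=P[(P[:,2]>.078)&(P[:,2]<.1)];print(np.percentile(q[:,2],[50,95]))
E
```

```text
t: 13.42
tool_pos: [0.5564, 0.2559, 0.2054]
eef_rot: [3.141, 0.0, 1.651]
contact_force: [-0.5, -0.2, -1.0]
finger_gap: -0.0002
grasp_force: 0.0
tool jig 87.6 0.1 [-0.5 -0.2 -1. ] 13.425
housing top in jig: x,y,w,h,angle [-7.2 -2.7 83.8 15.7 84.3] 56 x range [-0.018  -0.0028]
tool jig 87.4 0.5 [ 0.4 -0.7  0.3] 13.475
housing top in jig: x,y,w,h,angle [-55.1  -1.5  92.9 112.5  89.1] 293 x range [-0.1112 -0.0013]
[0.09145011 0.0926513 ]
```

The button is back up at 0.0926, the housing is still home at (-55.1, -1.5), straight within 1°, and the arm is clear.

```bash
python3 -c "
from bench import manip
print(manip.sign_off())"
```

```text
the job is handed in; nothing more can be done
None
```

The orange housing is home against the stop and centred within about 2 mm, the start button was pressed to its stop and sprang back, the arm is clear of everything, and the job was handed in at about 13.5 s; no verdict was returned.

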